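Close the thickness gauge on a pacemaker can until the ratchet slips

TASK

Of the two bench thickness gauges, find the one with a titanium pacemaker can lying flat under its spindle. Turn the ratchet thimble on top of that gauge clockwise (seen from above) until the spindle clamps the can and the thimble clearly slips, then let go and leave the can clamped. Do not turn the thimble of the empty gauge.

Things in the scene. Friction and masses are not known exactly. Their poses are not given: they have to be found in the camera images.
- thimble (a point): Ratchet thimble of the gauge holding the can: upright knurled steel cylinder, 26 mm diameter, 30 mm tall, 120 to 150 mm above the worktop, gripped at any yaw. Point on its vertical axis at 138 mm, the height to grip. It turns at constant height on a 19 mm sleeve; the gauge's white head below ends at 100 mm. Nothing near is higher than the thimble; gauge fixed. z up, x turns with the thimble.
- ratchet (a joint): Slip of that thimble on its sleeve, rad, 0 at start; near 0 while both turn together, grows as the thimble turned clockwise slips (0.12 N m; screw friction 0.06) with the can clamped. 0.2 is a clear slip. Contact comes after 0.4 to 0.8 rad, slip at most 0.2 rad later, so turning 1.4 rad clockwise in one grasp always slips clearly. Turning back unclamps.
- spindle: Steel spindle of that gauge, 10 mm rod on the thimble's axis under the head; origin at the centre of its lower face, z up. Goes down 4 mm per rad of clockwise turn. At the start 1.6 to 3.2 mm above the can: 8 mm thick, 52 x 44 mm rounded titanium with clear header, lying loose on a round dark anvil, its top 42 mm above the worktop.
- spare_thimble_rim (a point): Point on the rim of the thimble of the other gauge, which is alike but with nothing on its anvil: 13 mm from its axis, 138 mm above the worktop. Not to be turned.
Not all that is in view belongs to the job. Leave any blue or turquoise look-alike of the part that bears thimble alone.

How it is judged:
On the way, in this order (a step that is already met when the one before it is completed fails the run):
1. the spindle has come down on the can (contact force between spindle and anything else above 2 N), for 0.1 s.
2. the ratchet thimble has slipped by 0.2 rad (value of joint ratchet above 0.2 rad), for 0.1 s.
At the end, for the whole second after the job is handed in: The thimble of the gauge with the can has slipped by at least 0.2 rad on its ratchet, and the spindle still presses on the can with more than 2 N, its face at the height of the can's top (within 4 mm below and 1.5 mm above) (value of joint ratchet above 0.2 rad and contact force between spindle and anything else above 2 N and height (world z) of spindle between 0.038 and 0.0435 m); the robot touches nothing.
It fails at once if the thimble of the empty gauge is turned (its rim moves more than 5 mm) (distance of spare_thimble_rim from where it was at the start of the episode above 0.005 m).
It also fails if it takes over 35 s, if anything falls off the work surface, if the arm or the gripper's body presses on something with over 40 N, if the wrist force passes 120 N, or if a joint passes its speed limit or range.

ROBOT

A 7-joint arm with a two-finger parallel gripper is mounted at the origin on the work surface. World frame = base frame: x ahead of the robot, y to its left, z up, the work surface at z = 0. Lengths are in m, angles in rad, forces in N, time in s.
With the tool pointing down it reaches from about 0.4 to 0.85 m from the base axis. Payload 10.4 kg.
Tool frame: the origin (TCP) lies midway between the tips of the shut fingers; the grasp point (between the pads) lies 19 mm behind it (r.grasp_offset is the distance from the TCP to the grasp point, in m); z points along the fingers, y is the line along which they close (so a half turn about z gives the same grasp; the last joint's range is limited). The gripper opens to 87 mm and grips with 3 to 60 N. Pads are 19 mm wide; open, the fingers measure 117 mm over their backs; the gripper's body (75 mm by 190 mm) begins 51 mm behind the grasp point.
Start: joints at [-0.023, 0.332, -0.065, 1.46, 0.022, 1.35, -0.088], TCP at [0.625, 0, 0.223] pointing down, gripper open.
Joint ranges: [-2.6, 2.6], [-0.5, 2.12], [-1.47, 1.34], [0.16, 2.42], [-1.27, 4.41], [0.06, 2.06], [-2.6, 2.6]. Speed limits (rad/s): [2.22, 2.22, 2.79, 2.79, 3.14, 3.14, 3.14].

INTERFACE

Orientations are given as a unit quaternion [x, y, z, w].
In Python, from bench import r gives the robot as it stands.
- The arm moves only by the tool drive_tool, never from a script. Its argument "moves" is a list that holds one entry, the list of rows, each a list of 7 numbers: the shift along the tool's x, y, z in m, then the turn, a rotation vector about the tool's x, y, z in rad, then the opening, from 0 (shut) to 1 (fully open). In form: [[[tx, ty, tz, ax, ay, az, jaw], ...]]. A call has 1 to 10 rows; each row shifts and turns the commanded pose from where the row before left it, along the tool's axes as they then stand; what a row does not reach is not made up. A row lasts 1/10 s, in which the tool goes at most 50 mm and 8.59 degrees, less where a joint would pass 70% of its speed; a pose out of reach is approached as far as the arm can. A call is refused whole if a number of a shift passes 0.05 or a number of a turn 0.15, either way. A call with a gripper value outside its range is refused whole. The fingers move at their own pace and stop on an object; "squeeze" is the grip in N (left out, the last holds). Time passes only in rows, so rows that do not move let the fingers close. It gives the time, the measured TCP pose, the force, the opening and the grip force at its end, in the units of the state.
- r.read_state(): the state, without advancing time (a new reading comes with each control period).
- r.camera(name): name is "scene" or "side" or "wrist"; returns the picture (480x640x3 uint8, red, green, blue); there is no depth.
- r.camera_info(name): a dict with "mtx" (3x3 intrinsics, pixels), "rvec" (rotation vector, rad) and "tvec" (3), from world to camera coordinates, as OpenCV has them; the wrist camera has in their place "T_tool_cam" (4x4, takes a point from camera to tool coordinates, whose origin is the TCP and whose axes are the flange's). Camera axes: x right, y down, z forward; pixel columns grow to the right and rows downward; lengths in m; the calibration is good to about 2 mm. The wrist camera is an equidistant fisheye: a pixel r from the principal point sees the ray r / f radians off the axis. A picture is of the moment at which its call begins: read the wrist's pose just before it. camera_info takes no time and is no camera call.
- r.close_job(): hands the job in; it is judged then, once.
Trained networks look in the newest picture that a camera, given by its name, has taken for a name from the list of things; names that differ only in an ending like _2 or _b are one class to them, and where a whole thing is asked for, a point or a joint stands for the part that bears it (a point fixed in the world has none). Each returns a list of dicts, best first, with "conf" (0 to 1); they miss things now and then, are a little off and sometimes report something else, mostly with a low value. They report only what shows in the picture. A call takes as long as a camera call. They do not tell look-alikes from the thing itself.
- r.find_in(camera, query): "bbox" ([left, top, right, bottom] in pixels, round what is visible of it).
- r.place_of(camera, query): "at" ([column, row] in pixels: a listed point, or the origin of a listed thing).
The state is a dict: "time": time; "joint_positions": joint angles; "joint_vel": joint speeds; "joint_torque": joint torques, N m; "ee_pos": TCP position; "eef_rot": TCP orientation; "ft_force": force on the tool from outside, world axes, zero at the start; "torque": the same for the moment, N m; "width": finger opening in m; "grip_force": force on a finger pad.
Only numpy, scipy, OpenCV 4.12 (cv2) and the standard library are available. Lean on these libraries where they do the work, as an engineer would, in place of code of your own. Each camera call takes 0.05 s, during which the arm holds its last target. There are 200 camera calls.

## Working session

There is one attempt and no reset: what is moved stays moved. The work goes in short steps, Python scripts to look and compute and a tool call to move; the robot and the scene stay as the last step left them, time stands still between calls to the robot, and variables do not carry over. Pictures are saved under pics/ and viewed, at most 10 in all, crops included, and the job is handed in when it is done.

Besides the shell and the picture viewer there is one more tool, called after "Request:" as name(argument=value, ...) on one line, values as JSON. drive_tool: Moves the arm, as the interface text tells. Its arguments: {"type":"object","properties":{"moves":{"type":"array"},"squeeze":{"type":"number"}},"required":["moves"]}

```bash
mkdir -p pics; python3 - <<'E'
from bench import r
import cv2,numpy as np
s=r.read_state();print(s['ee_pos'],s['eef_rot'],s['time'])
ims=[]
for c in ['scene','side']:
    im=r.camera(c); cv2.imwrite(f'pics/{c}.png',im[:,:,::-1])
    for q in ['thimble','spindle','spare_thimble_rim']:
        print(c,q,[(np.round(d['at']),round(d['conf'],2)) for d in r.place_of(c,q)])
    i=r.camera_info(c);print(i)
E
```

```text
[ 6.24608153e-01 -1.31512069e-05  2.21780338e-01] [ 7.07103688e-01  7.07109531e-01 -5.11667240e-04 -4.74002115e-04] 0.0
scene thimble [(array([460., 195.]), 0.86), (array([410., 133.]), 0.78), (array([370., 168.]), 0.74)]
scene spindle [(array([448., 229.]), 0.58), (array([367., 205.]), 0.51), (array([401., 165.]), 0.49)]
scene spare_thimble_rim [(array([175., 248.]), 0.94)]
{'mtx': array([[446.52807262,   0.        , 325.59950929],
       [  0.        , 446.52807262, 228.8291502 ],
       [  0.        ,   0.        ,   1.        ]]), 'rvec': array([ 2.15524912,  0.95847478, -0.39260881]), 'tvec': array([-0.48827884, -0.23575783,  1.18525521])}
side thimble [(array([255., 195.]), 0.62), (array([286., 163.]), 0.49), (array([195., 180.]), 0.46)]
side spindle [(array([254., 234.]), 0.5), (array([292., 198.]), 0.44), (array([200., 217.]), 0.36)]
side spare_thimble_rim [(array([386., 285.]), 0.75)]
{'mtx': array([[521.0331848 ,   0.        , 324.39087297],
       [  0.        , 521.0331848 , 232.06642305],
       [  0.        ,   0.        ,   1.        ]]), 'rvec': array([ 1.96841871, -0.82749436,  0.48908222]), 'tvec': array([-0.41720682,  0.33777315,  0.62154965])}
```

View pics/scene.png

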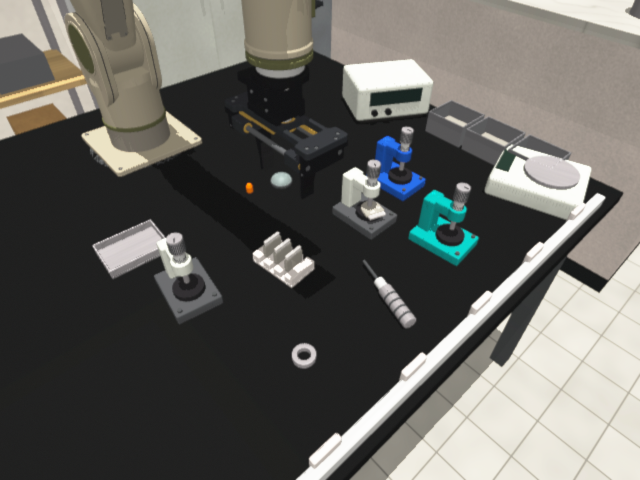

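View pics/side.png

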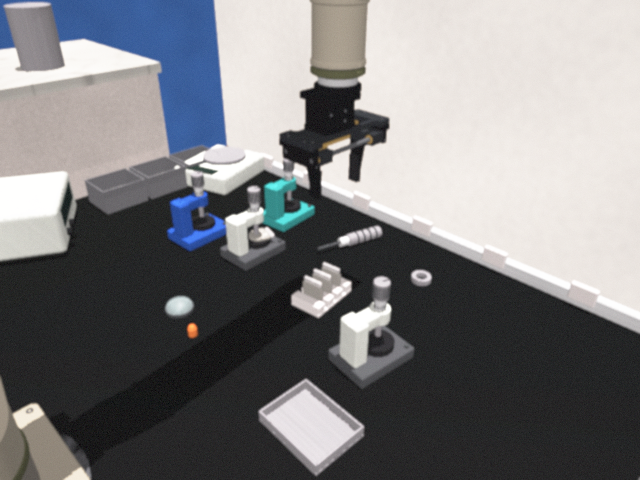

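Candidates in scene/side pixels:
- white gauge at (370,168)/(255,195), with a pale can on its anvil
- white gauge at (176,245)/(382,288), anvil bare
- blue look-alike at (410,133)/(195,180)
- turquoise look-alike at (460,195)/(286,163)

The first one fits. I'll triangulate it and confirm with a crop.

```bash
cat > h.py <<'E'
import cv2,numpy as np
from bench import r
def P(c):
    i=r.camera_info(c);R=cv2.Rodrigues(i['rvec'])[0];return i['mtx']@np.c_[R,i['tvec']]
def tri(a,b):
    X=cv2.triangulatePoints(P('scene'),P('side'),np.array(a,float).reshape(2,1),np.array(b,float).reshape(2,1))[:,0];return X[:3]/X[3]
def onz(c,px,z):
    p=P(c);H=np.c_[p[:,0],p[:,1],p[:,2]*z+p[:,3]];v=np.linalg.solve(H,[*px,1]);return v[:2]/v[2]
E
python3 - <<'E'
from h import *
S={'scene':[],'side':[]}
for c in S:
    r.camera(c); S[c]=[d['at'] for d in r.place_of(c,'thimble')]
near=lambda c,p:min(S[c],key=lambda a:np.hypot(*(np.array(a)-p)))
for a,b in [((370,168),(255,195)),((410,133),(195,180)),((460,195),(286,163))]:
    a=near('scene',a);b=near('side',b);print(a,b,tri(a,b),onz('scene',a,.138),onz('side',b,.138))
print(tri((175,248),(386,285)))
a=cv2.resize(cv2.imread('pics/scene.png')[140:250,320:420],(400,440),interpolation=2)
b=cv2.resize(cv2.imread('pics/side.png')[170:280,210:310],(400,440),interpolation=2)
cv2.imwrite('pics/crop.png',np.hstack([a,b]))
E
```

```text
[370.1, 171.2] [254.5, 195.8] [0.61531585 0.21496735 0.13414757] [0.62057466 0.20781893] [0.61178292 0.2116129 ]
[406.2, 133.3] [197.5, 176.6] [0.57916336 0.36487845 0.14167246] [0.57619271 0.36889302] [0.58400155 0.3731655 ]
[460.4, 195.0] [287.7, 163.4] [0.7759632  0.28891096 0.1350126 ] [0.78043935 0.27889647] [0.77461848 0.28973408]
[ 0.55674898 -0.17311944  0.13808793]
```

View pics/crop.png

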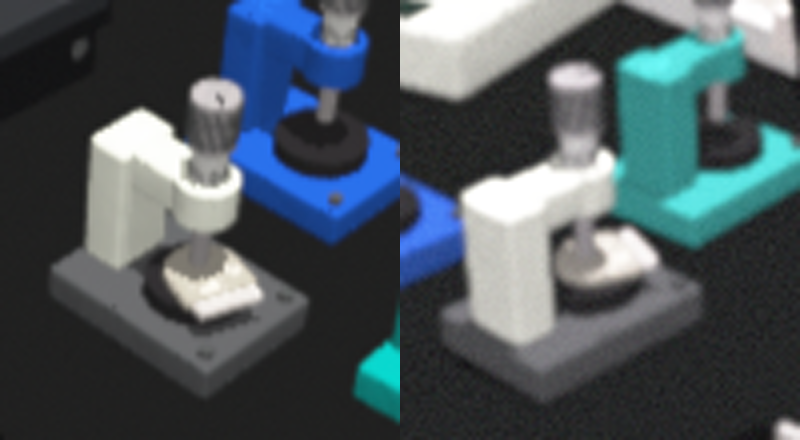

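The crop confirms it: the pale can lies on the dark anvil under this white gauge's spindle, and its thimble is near (0.616, 0.210). Moving above it.

Request:
drive_tool(moves=[[[0.03, 0, 0, 0, 0, 0, 1], [0.03, 0, 0, 0, 0, 0, 1], [0.03, 0, 0, 0, 0, 0, 1], [0.03, 0, 0, 0, 0, 0, 1], [0.03, 0, 0, 0, 0, 0, 1], [0.03, -0.004, 0, 0, 0, 0, 1], [0.02, -0.004, 0, 0, 0, 0, 1], [0.01, 0, 0, 0, 0, 0, 1], [0, 0, 0, 0, 0, 0, 1], [0, 0, 0, 0, 0, 0, 1]]])

```text
time: 1.6
ee_pos: [0.6175, 0.2086, 0.2225]
eef_rot: [0.708, 0.707, -0.0, 0.0]
ft_force: [-0.3, -0.8, -0.6]
width: 0.0867
grip_force: 0.0
```

```bash
cat > w.py <<'E'
from h import *
from scipy.spatial.transform import Rotation as Ro
s=r.read_state();im=r.camera('wrist');i=r.camera_info('wrist');print(i)
R=Ro.from_quat(s['eef_rot']).as_matrix();T=i['T_tool_cam'];K=i['mtx'];p=np.array(s['ee_pos'])
print(p,s['ft_force'],s['joint_positions'])
c=p+R@T[:3,3]
for d in r.place_of('wrist','thimble'):
    u=np.array(d['at'])-K[:2,2];rr=np.hypot(*u);th=rr/K[0,0]
    ray=R@T[:3,:3]@np.r_[np.sin(th)*u/rr,np.cos(th)]
    X=c+ray*(.138-c[2])/ray[2];print(d,X,'tool shift',R.T@(X-p))
cv2.imwrite('pics/wrist.png',im[:,:,::-1])
E
python3 w.py
```

```text
{'mtx': array([[371.64829954,   0.        , 321.08340812],
       [  0.        , 371.64829954, 237.671812  ],
       [  0.        ,   0.        ,   1.        ]]), 'T_tool_cam': array([[ 9.92246252e-05, -9.68599530e-01, -2.48626107e-01,
         6.63704126e-02],
       [ 9.99999219e-01,  4.05830299e-04, -1.18194542e-03,
         5.63678789e-04],
       [ 1.24573179e-03, -2.48625796e-01,  9.68598814e-01,
        -1.62536266e-01],
       [ 0.00000000e+00,  0.00000000e+00,  0.00000000e+00,
         1.00000000e+00]])}
[0.61749309 0.20858077 0.22250374] [-0.33287333 -0.83252936 -0.62132738] [-0.28267442  0.39598151 -0.15397742  1.37722458  0.06126933  1.37309253
 -0.4382051 ]
{'at': [261.2, 15.1], 'conf': 0.69} [0.57776533 0.36576215 0.138     ] tool shift [ 0.15720407 -0.03994459  0.08435919]
{'at': [537.3, 137.0], 'conf': 0.61} [0.7775588  0.28810533 0.138     ] tool shift [0.07979615 0.15994541 0.08447548]
```

View pics/wrist.png

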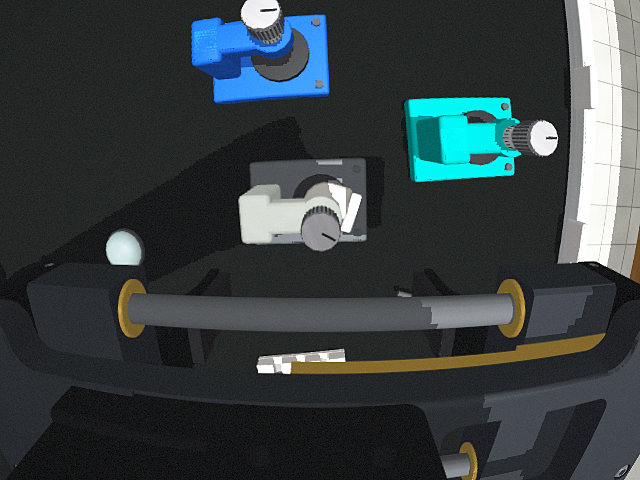

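The wrist view shows the target thimble's top disc at about (321,232), between the white head and the can. At z = 0.150 that means a shift of about +10 mm in tool x and 0 in y. The blue (261,15) and turquoise (537,137) gauges stay clear. I'll correct, go lower and look once more.

Request:
drive_tool(moves=[[[0.005, 0, 0.01, 0, 0, 0, 1], [0.004, 0, 0.02, 0, 0, 0, 1], [0, 0, 0.015, 0, 0, 0, 1], [0, 0, 0, 0, 0, 0, 1], [0, 0, 0, 0, 0, 0, 1]]])

```text
time: 2.2
ee_pos: [0.617, 0.2186, 0.1774]
eef_rot: [0.707, 0.707, -0.0, -0.0]
ft_force: [-0.1, 0.5, 1.3]
width: 0.0871
grip_force: 0.0
```

```bash
sed -i "s#print(i)##; s#pics/wrist.png#pics/wrist2.png#; s#im\[:,:,::-1\])#cv2.resize(im[150:350,200:440,::-1],(720,600)))#" w.py; python3 w.py
```

```text
[0.61702998 0.21855871 0.17738996] [-0.06357698  0.45158161  1.34997894] [-0.29288899  0.42758373 -0.15840735  1.428964    0.0682239   1.29100927
 -0.45667017]
{'at': [321.5, 260.7], 'conf': 0.93} [0.61756492 0.21951365 0.138     ] tool shift [0.00096923 0.00055439 0.03938935]
{'at': [249.8, 9.2], 'conf': 0.66} [0.57801224 0.36339065 0.138     ] tool shift [ 0.14482559 -0.03907328  0.03935825]
{'at': [573.1, 153.4], 'conf': 0.61} [0.77745165 0.28836319 0.138     ] tool shift [0.06990208 0.16040519 0.03928383]
```

View pics/wrist2.png

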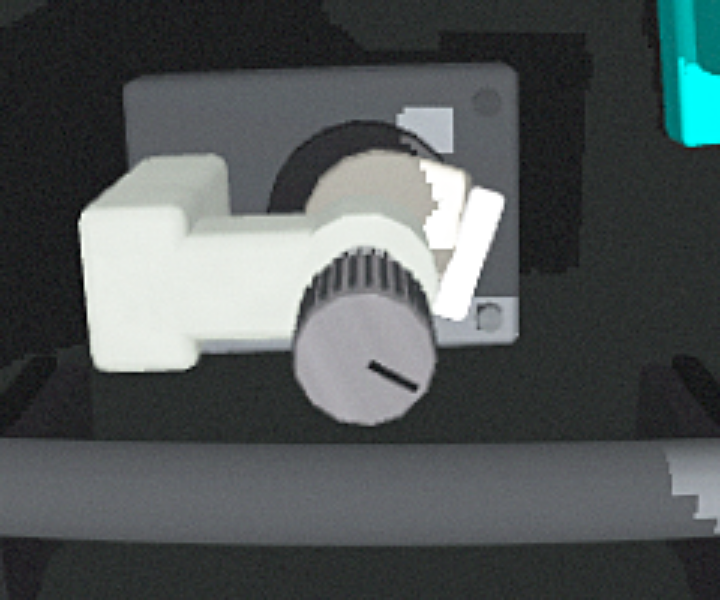

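The top disc is centred under the tool to within 1 mm, and the network agrees. Now I'll descend 58 mm and grip.

Request:
drive_tool(moves=[[[0, 0, 0.02, 0, 0, 0, 1], [0, 0, 0.02, 0, 0, 0, 1], [0, 0, 0.018, 0, 0, 0, 1], [0, 0, 0, 0, 0, 0, 1], [0, 0, 0, 0, 0, 0, 0], [0, 0, 0, 0, 0, 0, 0], [0, 0, 0, 0, 0, 0, 0], [0, 0, 0, 0, 0, 0, 0], [0, 0, 0, 0, 0, 0, 0], [0, 0, 0, 0, 0, 0, 0]]], squeeze=40)

```text
time: 3.3
ee_pos: [0.6171, 0.219, 0.1197]
eef_rot: [0.707, 0.707, 0.0, 0.0]
ft_force: [-0.3, -1.3, 0.6]
width: 0.0471
grip_force: 0.0
```

Request:
drive_tool(moves=[[[0, 0, 0, 0, 0, 0, 0], [0, 0, 0, 0, 0, 0, 0], [0, 0, 0, 0, 0, 0, 0], [0, 0, 0, 0, 0, 0, 0], [0, 0, 0, 0, 0, 0, 0], [0, 0, 0, 0, 0, 0, 0], [0, 0, 0, 0, 0, 0, 0]]])

```text
time: 4.0
ee_pos: [0.617, 0.219, 0.1195]
eef_rot: [0.707, 0.707, 0.0, 0.0]
ft_force: [0.5, 0.3, -0.9]
width: 0.0254
grip_force: 40.0
```

The grip is on the thimble: 25.4 mm wide at 40 N. Turning clockwise, which is +z of the downward-pointing tool.

Request:
drive_tool(moves=[[[0, 0, 0, 0, 0, 0.05, 0], [0, 0, 0, 0, 0, 0.08, 0], [0, 0, 0, 0, 0, 0.08, 0], [0, 0, 0, 0, 0, 0.08, 0], [0, 0, 0, 0, 0, 0.08, 0], [0, 0, 0, 0, 0, 0.08, 0], [0, 0, 0, 0, 0, 0.08, 0], [0, 0, 0, 0, 0, 0.08, 0], [0, 0, 0, 0, 0, 0.08, 0], [0, 0, 0, 0, 0, 0.08, 0]]])

```text
time: 5.0
ee_pos: [0.6167, 0.2191, 0.1195]
eef_rot: [0.921, 0.388, -0.0, -0.0]
ft_force: [-0.9, -0.2, 0.5]
width: 0.0252
grip_force: 40.0
```

```bash
python3 -c "
from bench import r
s=r.read_state();print(s['torque'],s['joint_positions'],s['ft_force'])"
```

```text
[0.02581558 0.19505764 0.13876472] [-0.39283901  0.46409411 -0.02443805  1.49987394  0.01166062  1.1781934
 -1.19204516] [-0.93187605 -0.16956983  0.54314127]
```

Request:
drive_tool(moves=[[[0, 0, 0, 0, 0, 0.08, 0], [0, 0, 0, 0, 0, 0.08, 0], [0, 0, 0, 0, 0, 0.08, 0], [0, 0, 0, 0, 0, 0.08, 0], [0, 0, 0, 0, 0, 0.08, 0], [0, 0, 0, 0, 0, 0.08, 0], [0, 0, 0, 0, 0, 0.08, 0], [0, 0, 0, 0, 0, 0.08, 0], [0, 0, 0, 0, 0, 0.08, 0], [0, 0, 0, 0, 0, 0.05, 0]]])

```text
time: 6.0
ee_pos: [0.6166, 0.2195, 0.1196]
eef_rot: [1.0, 0.014, -0.0, -0.0]
ft_force: [-1.3, 1.5, 0.7]
width: 0.025
grip_force: 40.0
```

```bash
python3 - <<'E'
from h import *
s=r.read_state();print(s['torque'],s['joint_positions'],s['ft_force'])
im=r.camera('wrist');cv2.imwrite('pics/wrist3.png',cv2.resize(im[130:400,160:480,::-1],(711,600)))
E
```

```text
[0.2217415  0.41726952 0.16501594] [-0.49363286  0.46363075  0.1097533   1.50637742 -0.05368369  1.17497406
 -1.91705674] [-1.28952758  1.46796833  0.65112642]
```

View pics/wrist3.png

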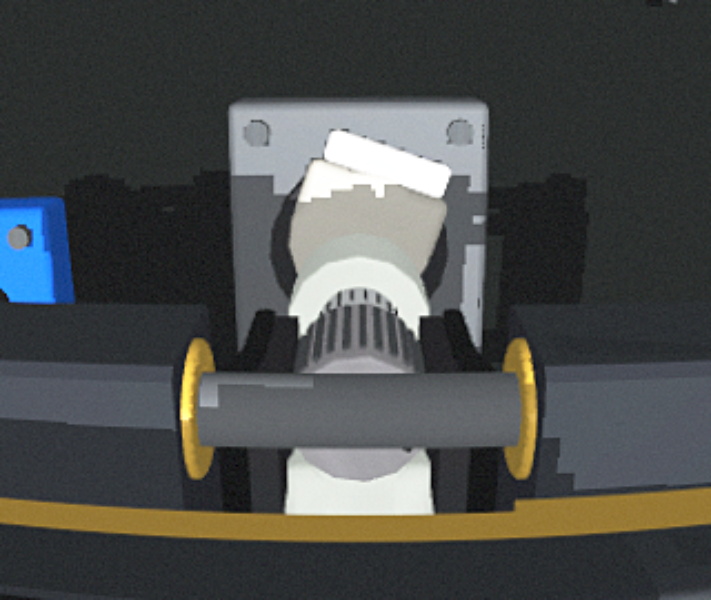

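The thimble's mark kept its place relative to the fingers, so the grip did not slip, and the torque is about 0.17 N m, which fits the ratchet slipping. I'll add a small margin, then release.

Request:
drive_tool(moves=[[[0, 0, 0, 0, 0, 0.08, 0], [0, 0, 0, 0, 0, 0.08, 0], [0, 0, 0, 0, 0, 0, 0], [0, 0, 0, 0, 0, 0, 0], [0, 0, 0, 0, 0, 0, 0.6], [0, 0, 0, 0, 0, 0, 0.6], [0, 0, 0, 0, 0, 0, 0.6], [0, 0, 0, 0, 0, 0, 0.6], [0, 0, 0, 0, 0, 0, 0.6], [0, 0, 0, 0, 0, 0, 0.6]]])

```text
time: 7.05
ee_pos: [0.6171, 0.2189, 0.1196]
eef_rot: [0.998, -0.065, 0.0, 0.0]
ft_force: [0.1, -0.5, -0.6]
width: 0.0516
grip_force: 0.0
```

Request:
drive_tool(moves=[[[0, 0, -0.015, 0, 0, 0, 0.6], [0, 0, -0.03, 0, 0, 0, 0.6], [0, 0, -0.03, 0, 0, 0, 0.6], [0, 0, -0.02, 0, 0, 0, 0.6], [0, 0, 0, 0, 0, 0, 0.6], [0, 0, 0, 0, 0, 0, 0.6], [0, 0, 0, 0, 0, 0, 0.6]]])

```text
time: 7.75
ee_pos: [0.6166, 0.2189, 0.2139]
eef_rot: [0.998, -0.064, -0.001, 0.0]
ft_force: [-0.3, 0.0, -0.7]
width: 0.0526
grip_force: 0.0
```

```bash
python3 - <<'E'
from h import *
s=r.read_state();print(s['ee_pos'],s['torque'])
im=r.camera('side');b=cv2.resize(im[170:280,210:310,::-1],(400,440),interpolation=2)
w=r.camera('wrist');w=cv2.resize(w[150:350,210:390,::-1],(396,440))
cv2.imwrite('pics/end.png',np.hstack([b,w]))
E
```

```text
[0.61657148 0.21890868 0.21388583] [ 0.10416597  0.14005303 -0.03550273]
```

View pics/end.png

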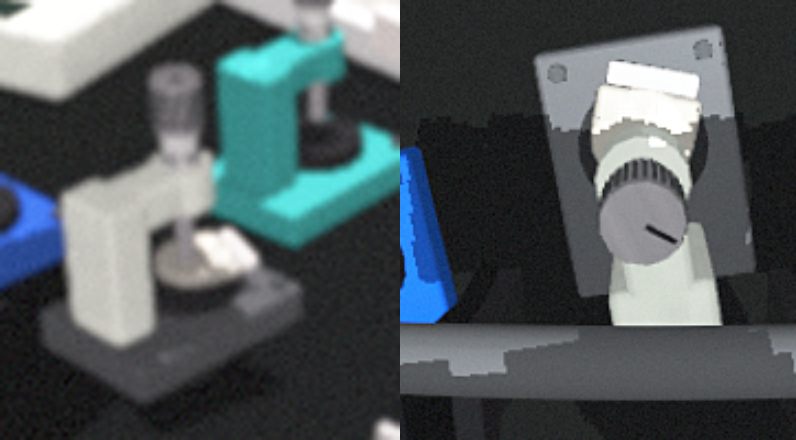

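The mark turned the full 1.7 rad with the tool. The spindle is down on the can and the gripper is clear of everything.

```bash
python3 -c "
from bench import r
print(r.close_job())"
```

```text
the job is handed in; nothing more can be done
None
```

I turned the thimble of the white gauge holding the can about 1.7 rad clockwise, let go with the spindle down on the can, and handed the job in at about 8 s. The empty gauge was never touched. The hand-in returned no verdict; I infer the slip from the angle turned (more than the 1.4 rad that always slips) and did not read it directly.

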